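# Fill the narrow-necked tea jar and set it on its place on the tray

## Task

Drop the three pressed-tea plugs from the serving board, one at a time, through the narrow neck into the tea jar where it stands. When all three are inside, carry the jar upright to the round tray and set it down gently, upright and inside the large drawn circle that fits its foot (not the small circle), then let go. Leave the box on the tray, the teapot and the glass cups as they are.

Things in the scene. Friction and masses are not known exactly. Their poses are not given: they have to be found in the camera images.
- plug1_mid (a point): Centre (half-way up) of a dark brown pressed-tea plug: a solid upright drum 24 mm across and 36 mm tall with a slightly domed top, 20 g. It stands upright on the serving board, one of three alike in a row about 70 mm apart; this one is nearest the board's -y end.
- plug2_mid (a point): Centre of the middle pressed-tea plug, same as the first.
- plug3_mid (a point): Centre of the pressed-tea plug nearest the board's +y end, same as the first.
- board: Flat plywood serving board, 90 mm (its x) by 240 mm (its y) by 12 mm thick, fixed to the table; origin at the centre of its underside on the table. The plugs stand on it in a row along its y.
- jar_mid (a point): Centre (on the axis, 82.5 mm above the foot) of the loose white ceramic tea jar with two thin blue bands; z is its axis. Hollow, 165 mm tall: a round body 84 mm across (74 mm inside, floor 6 mm thick) up to 100 mm above the foot, a sloping shoulder to 118 mm, then a straight round neck up to the rim. About 0.4 kg, stands upright on the table at first.
- jar_mouth (a point): Centre of the jar's open mouth, at rim height, 165 mm above its foot. The neck is 46 mm across outside and 36 mm inside, straight for 47 mm down from the rim; the jar can be held by it from above with the fingers outside.
- tray: Round light-wood tray, 260 mm across and 12 mm thick, flat, without a rim, fixed to the table; origin at the centre of its underside. Three dark outlines are drawn on its top: a large circle, a small circle and a square, each centred 68 mm from the tray's centre.
- jar_spot (a point): Centre of the large drawn circle (104 mm across), on the tray's top face, 12 mm above the table. The jar's place.
- small_spot (a point): Centre of the small drawn circle (60 mm across) on the tray's top face; it stays empty.
- slide_box: White square plastic box with a grey sliding lid drawn shut, 66 x 66 x 56 mm, loose, standing in the square outline on the tray (90 mm or more from the middle of the large circle); origin at the centre of its underside. Not to be disturbed.
- teapot: Round white and blue ceramic teapot, about 120 mm across without spout and handle, 115 mm tall, loose, beyond the jar; origin at the centre of its underside. Not to be disturbed.
- cup1: Clear glass cup, 68 mm across the rim and 75 mm tall, loose, on the table beyond the tray; origin at the centre of its underside. Not to be disturbed.
- cup2: The other glass cup, same as the first.
There are look-alikes about, which are no part of the job. What is shaped like the part that bears plug2_mid but orange or pink is not meant.

How it is judged:
On the way, in this order (a step that is already met when the one before it is completed fails the run):
1. one plug has gone through the neck into the jar (((z of plug1_mid in the frame of jar_mid between -0.08 and 0.03 m and horizontal distance between plug1_mid and jar_mid below 0.038 m) or (z of plug2_mid in the frame of jar_mid between -0.08 and 0.03 m and horizontal distance between plug2_mid and jar_mid below 0.038 m) or (z of plug3_mid in the frame of jar_mid between -0.08 and 0.03 m and horizontal distance between plug3_mid and jar_mid below 0.038 m))), for 0.2 s.
2. two plugs are in the jar ((((z of plug1_mid in the frame of jar_mid between -0.08 and 0.03 m and horizontal distance between plug1_mid and jar_mid below 0.038 m) and (z of plug2_mid in the frame of jar_mid between -0.08 and 0.03 m and horizontal distance between plug2_mid and jar_mid below 0.038 m)) or ((z of plug1_mid in the frame of jar_mid between -0.08 and 0.03 m and horizontal distance between plug1_mid and jar_mid below 0.038 m) and (z of plug3_mid in the frame of jar_mid between -0.08 and 0.03 m and horizontal distance between plug3_mid and jar_mid below 0.038 m)) or ((z of plug2_mid in the frame of jar_mid between -0.08 and 0.03 m and horizontal distance between plug2_mid and jar_mid below 0.038 m) and (z of plug3_mid in the frame of jar_mid between -0.08 and 0.03 m and horizontal distance between plug3_mid and jar_mid below 0.038 m)))), for 0.2 s.
3. all three plugs are in the jar, which still stands about where it was, off its circle (z of plug1_mid in the frame of jar_mid between -0.08 and 0.03 m and horizontal distance between each of plug1_mid, plug2_mid, plug3_mid and jar_mid below 0.038 m and z of plug2_mid in the frame of jar_mid between -0.08 and 0.03 m and z of plug3_mid in the frame of jar_mid between -0.08 and 0.03 m and distance of jar_mid from where it was at the start of the episode below 0.06 m and not (horizontal distance between jar_mid and jar_spot below 0.014 m and z of jar_mid in the frame of jar_spot below 0.087 m and angle between jar_mid's own z axis and vertical below 0.15 rad)), for 0.2 s.
At the end, for the whole second after the job is handed in: All three plugs are inside the jar's body, and the jar stands upright (within 0.15 rad) on the tray with its foot's centre within 14 mm of the centre of the large drawn circle, released and at rest (z of plug1_mid in the frame of jar_mid between -0.08 and 0.03 m and horizontal distance between each of plug1_mid, plug2_mid, plug3_mid and jar_mid below 0.038 m and z of plug2_mid in the frame of jar_mid between -0.08 and 0.03 m and z of plug3_mid in the frame of jar_mid between -0.08 and 0.03 m and horizontal distance between jar_mid and jar_spot below 0.014 m and z of jar_mid in the frame of jar_spot below 0.087 m and angle between jar_mid's own z axis and vertical below 0.15 rad); the robot touches nothing.
It fails at once if the jar is tipped more than 0.5 rad (angle between jar_mid's own z axis and vertical above 0.5 rad).
It fails at once if the jar is dropped: it falls free, untouched by the gripper, with its foot still more than 15 mm above the tray's top (z of jar_mid in the frame of jar_spot above 0.0975 m and contact force between jar and the fingers below 0.05 N and contact force between jar and the arm below 0.05 N and linear speed of jar above 0.3 m/s).
It fails at once if the box on the tray is moved more than 20 mm (distance of slide_box from where it was at the start of the episode above 0.02 m).
It fails at once if the teapot or a glass cup is moved more than 30 mm (distance of any of teapot, cup1, cup2 from where it was at the start of the episode above 0.03 m).
It also fails if it takes over 72 s, if anything falls off the work surface, if the arm or the gripper's body presses on something with over 40 N, if the wrist force passes 120 N, or if a joint passes its speed limit or range.

## Robot

A 6-joint arm with a two-finger parallel gripper is mounted at the origin on the work surface. World frame = base frame: x ahead of the robot, y to its left, z up, the work surface at z = 0. Lengths are in m, angles in rad, forces in N, time in s.
With the tool pointing down it reaches from about 0.325 to 1 m from the base axis. Payload 5.1 kg.
Tool frame: the origin (TCP) lies on the centre line of the jaws, within the pads' length; the fingertips stand 25 mm ahead of it and the grasp point (between the pads) lies 6 mm ahead of it; x points along the fingers, z is the direction in which the jaws open and shut, and the axes are right-handed (so a half turn about x gives the same grasp; the last joint's range is limited). The gripper opens to 85 mm and grips with 20 to 120 N. Pads are 22 mm wide; open, the fingers measure 114 mm over their backs; the gripper's body (76 mm by 85 mm) begins 54 mm behind the grasp point. The pads swing forward as they close: fully open they stand 13 mm farther back than shut.
Start: joints at [-1.271, 0.124, 1.65, -0, 1.367, -0.083], TCP at [0.243, -0.603, 0.256] pointing down, gripper open.
Joint ranges: [-2.61, 2.61], [-1.02, 2.33], [0.03, 2.71], [-1.35, 4.49], [0.32, 2.68], [-2.91, 2.91]. Speed limits (rad/s): [2.57, 2.57, 3.14, 3.14, 3.14, 3.14].

## Interface

Orientations are given as a 3x3 rotation matrix whose columns are the frame's x, y, z axes.
In Python, from bench import ctrl, optics gives the robot as it stands.
- The arm moves only by the shell command python3 -m crank 'ROWS' [FORCE]. ROWS is JSON, a list of rows, each an object with "translation": the shift along the tool's x, y, z in mm, a list of three; "yaw": the turn about the tool's x in degrees; "fingers": the opening, from 0 (shut) to 1 (fully open). A call has 1 to 10 rows; each row is the pose to reach, as a shift and turn from the pose commanded when the call began, along the tool's axes at that moment; what a row does not reach only later rows make up. A row lasts 1/12 s, in which the tool goes at most 41.7 mm and 7.16 degrees, less where a joint would pass 70% of its speed; a pose out of reach is approached as far as the arm can. A call with a gripper value outside its range is refused whole. The fingers move at their own pace and stop on an object; FORCE is the grip in N (left out, the last holds). Time passes only in rows, so rows that repeat a pose let the fingers close. It gives the time, the measured TCP pose, the force and the opening at its end, in the units of the state.
- ctrl.get_state(): the state, without advancing time (a new reading comes with each control period).
- optics.get_image(name): name is "scene" or "top" or "wrist"; returns a dict with "image" (420x560x3 uint8, blue, green, red), "depth" (420x560 float32, m along the optical axis (not along the pixel's ray), 0 where there is no reading), "fx", "fy", "cx", "cy" (pixels), "xyz" and "attitude" of the camera in the world. Camera axes: x right, y down, z forward; pixel columns grow to the right and rows downward; lengths in m; the calibration is good to about 2 mm. A picture is of the moment at which its call begins.
- ctrl.hand_in(): hands the job in, once; it reports no verdict.
The state is a dict: "clock": time; "q": joint angles; "qvel": joint speeds; "tau": joint torques, N m; "ee_pos": TCP position; "eef_rot": TCP orientation; "contact_force": force on the tool from outside, world axes, zero at the start; "moment": the same for the moment, N m; "width": finger opening in m.
Only numpy, scipy, OpenCV 4.12 (cv2) and the standard library are available. Lean on these libraries where they do the work, as an engineer would, in place of code of your own. Each camera call takes 0.05 s, during which the arm holds its last target.

## Working session

There is one attempt and no reset: what is moved stays moved. The work goes in short steps, Python scripts to look and compute and a shell command to move; the robot and the scene stay as the last step left them, time stands still between calls to the robot, and variables do not carry over. Pictures are saved under pics/ and viewed, and the job is handed in when it is done.

```bash
mkdir -p pics; ls; cat > h.py <<'E'
import numpy as np,cv2
from bench import ctrl,optics
def snap(n,f):
    d=optics.get_image(n); cv2.imwrite('pics/'+f,d['image']); np.savez('pics/'+f+'.npz',**{k:np.array(v) for k,v in d.items()}); return d
def load(f):
    z=np.load('pics/'+f+'.npz'); return {k:z[k] for k in z.files}
def cloud(d):
    z=d['depth'].astype(float); h,w=z.shape
    u,v=np.meshgrid(np.arange(w),np.arange(h))
    p=np.stack([(u-d['cx'])*z/d['fx'],(v-d['cy'])*z/d['fy'],z],-1)
    P=p@np.array(d['attitude']).T+np.array(d['xyz']); P[z<=0]=np.nan
    return P
E
python3 - <<'E'
from h import *
for n in ['scene','top','wrist']:
    d=snap(n,n+'0.png'); print(n,d['xyz'],np.round(d['attitude'],3).tolist(),d['fx'],d['cx'],d['cy'])
print(ctrl.get_state())
E
```

```text
pics
scene [1.30113633 0.38344393 0.68669752] [[-0.485, 0.516, -0.706], [0.874, 0.277, -0.398], [-0.01, -0.81, -0.586]] 451.60398765532096 289.2846035123666 217.61323978101925
top [0.38137204 0.00191752 1.19716786] [[-0.024, -0.975, 0.222], [-1.0, 0.024, -0.002], [-0.003, -0.222, -0.975]] 479.1816597132109 278.9183240809049 211.93076874976228
wrist [ 0.30817604 -0.57650993  0.37253232] [[0.373, -0.891, -0.258], [-0.928, -0.359, -0.102], [-0.002, 0.277, -0.961]] 316.72660346116294 280.97029984960767 208.22009826456065
{'clock': 0.15, 'q': array([-1.27060995e+00,  1.24372495e-01,  1.65137110e+00, -4.79621566e-05,
        1.36751530e+00, -8.25801070e-02]), 'qvel': array([-0.00111939, -0.00138728, -0.00297285,  0.00116314,  0.00132063,
       -0.00231555]), 'tau': array([ 3.91662024e-04, -4.24226260e+01, -3.66014028e+01, -1.33608846e-04,
        4.61735384e-03, -1.30752940e-05]), 'ee_pos': array([ 0.24261021, -0.60254934,  0.25531786]), 'eef_rot': array([[-5.37577831e-04,  9.27631329e-01,  3.73496757e-01],
       [ 1.57783652e-03,  3.73497133e-01, -9.27629992e-01],
       [-9.99998611e-01,  9.06435031e-05, -1.66443436e-03]]), 'contact_force': array([0.40332756, 1.50039949, 0.77728741]), 'moment': array([ 0.02232816, -0.06826831,  0.01223206]), 'width': 0.0854055811822196}
```

View pics/top0.png

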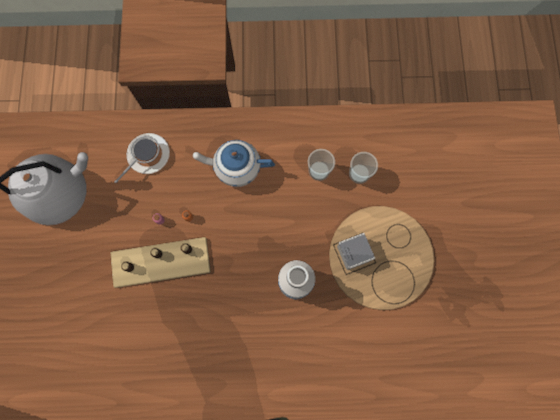

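View pics/scene0.png

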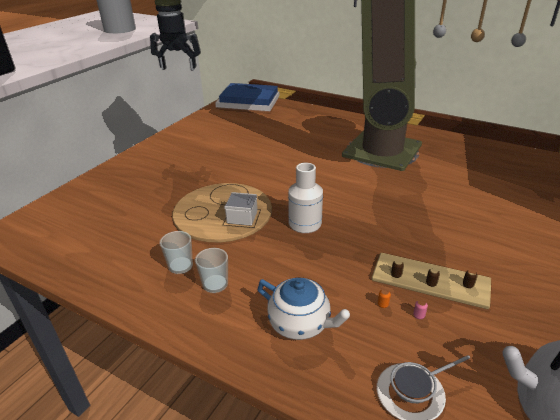

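View pics/wrist0.png

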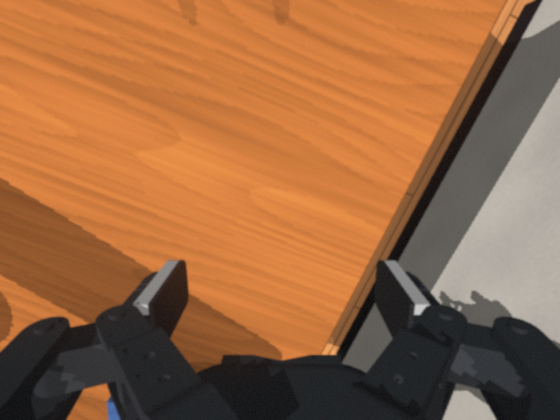

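Candidates for the plugs in the top view: dark brown on the board at (127,267), (156,253) and (186,249). The look-alikes are pink (158,219) and orange (187,215), standing on the table. I choose the three brown ones on the board. Next I measure them and check a close crop.

```bash
python3 - <<'E'
from h import *
d=load('top0.png'); P=cloud(d); im=d['image']
cv2.imwrite('pics/crop0.png',cv2.resize(im[200:300,100:220],None,fx=6,fy=6,interpolation=cv2.INTER_CUBIC))
cv2.imwrite('pics/crop1.png',cv2.resize(im[190:320,260:450],None,fx=4,fy=4,interpolation=cv2.INTER_CUBIC))
def blob(u,v,r,z0,z1,name):
    p=P[v-r:v+r,u-r:u+r].reshape(-1,3); p=p[(p[:,2]>z0)&(p[:,2]<z1)]
    (c,_,_)=cv2.minAreaRect((p[:,:2]*1000).astype(np.float32)) if len(p) else ((0,0),0,0)
    print(name,len(p),'mean',p.mean(0).round(4),'min',p.min(0).round(4),'max',p.max(0).round(4),'rectc',np.round(c,1)); return p
for k,(u,v) in enumerate([(127,267),(156,253),(186,249)]): blob(u,v,13,.043,.06,'plug%d'%k)
blob(297,275,25,.155,.175,'rim'); blob(297,280,30,.09,.11,'body')
blob(356,252,28,.05,.07,'box')
p=blob(380,258,60,.008,.016,'tray'); 
q=P[200:320,320:445].reshape(-1,3);q=q[(q[:,2]>.008)&(q[:,2]<.016)]
print(cv2.minEnclosingCircle((q[:,:2]*1000).astype(np.float32)))
b=blob(160,262,55,.009,.016,'board'); print(cv2.minAreaRect((b[:,:2]*1000).astype(np.float32)))
blob(237,163,45,.02,.2,'pot'); blob(320,165,18,.02,.2,'c1');blob(363,168,18,.02,.2,'c2')
# scene
d=load('scene0.png'); P=cloud(d)
blob(306,168,14,.155,.175,'rim s'); 
for u,v in [(398,268),(433,277),(470,278)]: blob(u,v,12,.04,.06,'plug s')
E
```

```text
plug0 41 mean [0.5206 0.3701 0.0467] min [0.5103 0.3601 0.0431] max [0.5322 0.3819 0.0516] rectc [520.9 371.3]
plug1 35 mean [0.5537 0.3012 0.0463] min [0.5426 0.2917 0.0431] max [0.5645 0.3145 0.0533] rectc [554.1 302.4]
plug2 33 mean [0.5611 0.229  0.0468] min [0.5524 0.2192 0.043 ] max [0.5723 0.2415 0.0509] rectc [562.4 229. ]
rim 154 mean [ 0.4766 -0.0361  0.165 ] min [ 0.4541 -0.0577  0.1554] max [ 0.4988 -0.0143  0.1704] rectc [476.4 -35.9]
body 436 mean [ 0.4746 -0.0341  0.1047] min [ 0.4358 -0.077   0.0921] max [0.5179 0.0053 0.1099] rectc [476.9 -35.8]
box 781 mean [ 0.543  -0.1813  0.0646] min [ 0.5032 -0.2229  0.0504] max [ 0.5834 -0.1406  0.07  ] rectc [ 543.4 -182. ]
tray 6836 mean [ 0.5292 -0.2579  0.0126] min [ 0.3883 -0.4069  0.008 ] max [ 0.662  -0.1224  0.016 ] rectc [ 524.7 -264.2]
((524.625, -268.6836242675781), 194.13580322265625)
board 2848 mean [0.5327 0.2982 0.0126] min [0.4753 0.1753 0.009 ] max [0.6748 0.4234 0.016 ] rectc [584.7 306.1]
((584.7354736328125, 306.0809631347656), (200.18362426757812, 239.8367462158203), 8.082337379455566)
pot 1984 mean [0.7642 0.1039 0.079 ] min [0.7154 0.0086 0.0218] max [0.8358 0.2076 0.118 ] rectc [771.8 106.3]
c1 458 mean [ 0.768  -0.1073  0.0562] min [ 0.7287 -0.1393  0.0204] max [ 0.7975 -0.0725  0.0813] rectc [ 763.2 -106.2]
c2 481 mean [ 0.7565 -0.2131  0.0558] min [ 0.7186 -0.2447  0.02  ] max [ 0.7861 -0.1775  0.0814] rectc [ 753.4 -211.5]
rim s 181 mean [ 0.4796 -0.0346  0.1613] min [ 0.4556 -0.0585  0.1551] max [ 0.5007 -0.0128  0.1667] rectc [478.1 -35.8]
plug s 52 mean [0.5687 0.232  0.0448] min [0.5563 0.2204 0.0402] max [0.5758 0.242  0.05  ] rectc [566.3 231.3]
plug s 55 mean [0.5602 0.3042 0.0452] min [0.5473 0.2925 0.0407] max [0.5665 0.3148 0.0494] rectc [557.8 304.6]
plug s 55 mean [0.5281 0.3724 0.0444] min [0.5175 0.3611 0.0401] max [0.5345 0.3834 0.0488] rectc [526.2 372.4]
```

View pics/crop0.png

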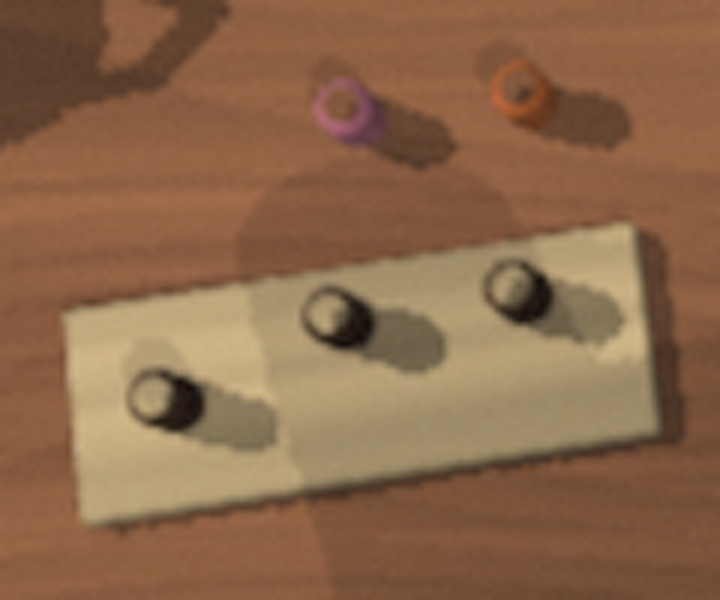

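View pics/crop1.png

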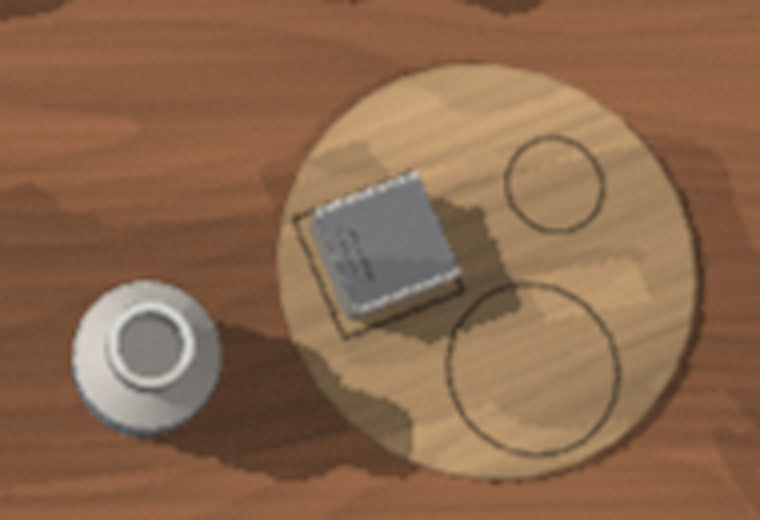

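```bash
python3 - <<'E'
from h import *
from scipy.optimize import least_squares
d=load('top0.png'); P=cloud(d); im=d['image']
R=np.array(d['attitude']);C=np.array(d['xyz'])
def ray(u,v,z):
    r=R@np.array([(u-d['cx'])/d['fx'],(v-d['cy'])/d['fy'],1]); return C+r*(z-C[2])/r[2]
# dark pixels on tray
g=im.astype(float).sum(2)
loc=g/ (cv2.medianBlur(im,15).astype(float).sum(2)+1)
for nm,(u0,v0),rr in [('large',(393,283),.052),('small',(399,236),.030)]:
    c0=ray(u0,v0,.012)[:2]; pts=[];w=[]
    for v in range(v0-35,v0+36):
        for u in range(u0-35,u0+36):
            p=ray(u,v,.012)[:2]
            if abs(np.linalg.norm(p-c0)-rr)<.007 and loc[v,u]<.8: pts.append(p)
    pts=np.array(pts)
    f=lambda x:np.linalg.norm(pts-x[:2],axis=1)-x[2]
    s=least_squares(f,[*c0,rr],loss='soft_l1',f_scale=.002); print(nm,len(pts),c0,s.x,np.std(f(s.x)))
E
```

```text
large 152 [ 0.46629821 -0.2762281 ] [ 0.46905132 -0.275755    0.05169497] 0.0015072006254047508
small 94 [ 0.58261971 -0.3002079 ] [ 0.58357703 -0.29821073  0.02989044] 0.0009664363823626472
```

The crop confirms three dark drums on the board; the pink and orange ones stand off it. The large circle is centred at about (0.469, -0.276) and the jar at about (0.477, -0.036). Now I move over plug 1 and turn the jaws to open along world x.

```bash
python3 -m crank '[{"translation":[0,41,-44],"yaw":-7,"fingers":0.6},{"translation":[0,82,-88],"yaw":-14,"fingers":0.6},{"translation":[0,123,-132],"yaw":-21,"fingers":0.6},{"translation":[0,164,-176],"yaw":-28,"fingers":0.6},{"translation":[0,205,-220],"yaw":-35,"fingers":0.6},{"translation":[0,246,-264],"yaw":-42,"fingers":0.6},{"translation":[0,287,-308],"yaw":-49,"fingers":0.6},{"translation":[0,328,-352],"yaw":-56,"fingers":0.6},{"translation":[0,369,-396],"yaw":-63,"fingers":0.6},{"translation":[0,410,-440],"yaw":-68.1,"fingers":0.6}]' 30
python3 -c "
from h import *
s=ctrl.get_state();print(s['ee_pos'],s['eef_rot'].round(3))"
```

```text
clock: 0.98
ee_pos: [0.3924, -0.2121, 0.2562]
eef_rot: [[0.0, -0.005, 1.0], [-0.0, 1.0, 0.005], [-1.0, -0.0, 0.0]]
contact_force: [1.6, -0.6, 0.7]
width: 0.0514
[ 0.39241794 -0.21210024  0.2561889 ] [[ 0.    -0.005  1.   ]
 [-0.     1.     0.005]
 [-1.    -0.     0.   ]]
```

```bash
python3 -m crank '[{"translation":[40,442,171],"yaw":0,"fingers":0.6},{"translation":[40,442,171],"yaw":0,"fingers":0.6},{"translation":[40,442,171],"yaw":0,"fingers":0.6},{"translation":[40,442,171],"yaw":0,"fingers":0.6},{"translation":[40,442,171],"yaw":0,"fingers":0.6},{"translation":[40,442,171],"yaw":0,"fingers":0.6},{"translation":[40,442,171],"yaw":0,"fingers":0.6},{"translation":[40,442,171],"yaw":0,"fingers":0.6},{"translation":[40,442,171],"yaw":0,"fingers":0.6},{"translation":[40,442,171],"yaw":0,"fingers":0.6}]'
python3 -m crank '[{"translation":[2,60,22],"yaw":0,"fingers":0.6},{"translation":[2,60,22],"yaw":0,"fingers":0.6},{"translation":[2,60,22],"yaw":0,"fingers":0.6}]'

```

```text
clock: 1.82
ee_pos: [0.5421, 0.1755, 0.2208]
eef_rot: [[-0.0, -0.001, 1.0], [-0.0, 1.0, 0.001], [-1.0, -0.0, -0.0]]
contact_force: [1.4, -0.9, 0.3]
width: 0.0513
clock: 2.07
ee_pos: [0.5643, 0.2371, 0.2184]
eef_rot: [[-0.001, -0.005, 1.0], [0.001, 1.0, 0.005], [-1.0, 0.001, -0.001]]
contact_force: [-0.9, 0.0, -0.5]
width: 0.0515
```

```bash
python3 - <<'E'
from h import *
d=snap('wrist','w1.png'); s=ctrl.get_state(); print(s['ee_pos'],s['eef_rot'].round(3).tolist(),d['xyz'])
P=cloud(d); m=(P[...,2]>.04)&(P[...,2]<.055)
n,l,st,c=cv2.connectedComponentsWithStats(m.astype(np.uint8))
for i in range(1,n):
    if st[i,4]>100:
        p=P[l==i]; print(c[i].round(),st[i,4],p.mean(0).round(4),p.min(0).round(4),p.max(0).round(4))
E
```

```text
[0.56380761 0.23503194 0.21837584] [[-0.001, -0.004, 1.0], [-0.001, 1.0, 0.004], [-1.0, -0.001, -0.001]] [0.56405941 0.30739465 0.33576428]
[517.  17.] 409 [0.7581 0.3871 0.0418] [0.7398 0.3688 0.04  ] [0.7804 0.3994 0.0449]
[231.  38.] 374 [0.522  0.3698 0.045 ] [0.5096 0.3599 0.04  ] [0.5321 0.3827 0.0492]
[269. 122.] 291 [0.553  0.3031 0.0451] [0.5417 0.2914 0.0404] [0.564 0.314 0.049]
[278. 199.] 250 [0.5618 0.2322 0.0451] [0.5509 0.2178 0.04  ] [0.573  0.2413 0.0486]
[473. 274.] 1148 [0.7568 0.1568 0.0492] [0.7193 0.1239 0.04  ] [0.8147 0.1922 0.055 ]
```

View pics/w1.png

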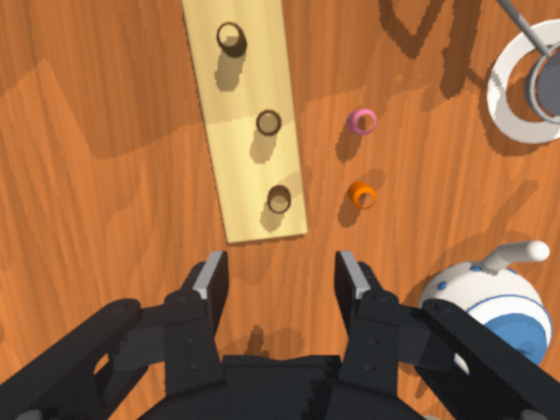

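Brown plugs at (278,199), (269,122) and (231,38); orange (363,195) and pink (362,122) are the look-alikes. The wrist and top views agree to within 2 mm. Descending on plug 1.

```bash
python3 -m crank '[{"translation":[40,-5,-2],"yaw":0,"fingers":0.6},{"translation":[80,-5,-2],"yaw":0,"fingers":0.6},{"translation":[120,-5,-2],"yaw":0,"fingers":0.6},{"translation":[150,-5,-2],"yaw":0,"fingers":0.6},{"translation":[166,-5,-2],"yaw":0,"fingers":0.6},{"translation":[166,-5,-2],"yaw":0,"fingers":0.6},{"translation":[166,-5,-2],"yaw":0,"fingers":0.1},{"translation":[166,-5,-2],"yaw":0,"fingers":0.1},{"translation":[166,-5,-2],"yaw":0,"fingers":0.1},{"translation":[166,-5,-2],"yaw":0,"fingers":0.1}]' 25
python3 -m crank '[{"translation":[0,0,0],"yaw":0,"fingers":0.1},{"translation":[0,0,0],"yaw":0,"fingers":0.1},{"translation":[0,0,0],"yaw":0,"fingers":0.1}]'
python3 - <<'E'
from h import *
snap('wrist','w2.png')
E
```

```text
clock: 2.95
ee_pos: [0.5634, 0.2285, 0.0557]
eef_rot: [[0.004, -0.0, 1.0], [0.001, 1.0, 0.0], [-1.0, 0.001, 0.004]]
contact_force: [-0.9, 0.7, 0.8]
width: 0.0226
clock: 3.2
ee_pos: [0.5635, 0.2286, 0.0556]
eef_rot: [[0.004, -0.001, 1.0], [0.001, 1.0, 0.001], [-1.0, 0.001, 0.004]]
contact_force: [-0.7, -1.8, 6.7]
width: 0.0223
```

View pics/w2.png

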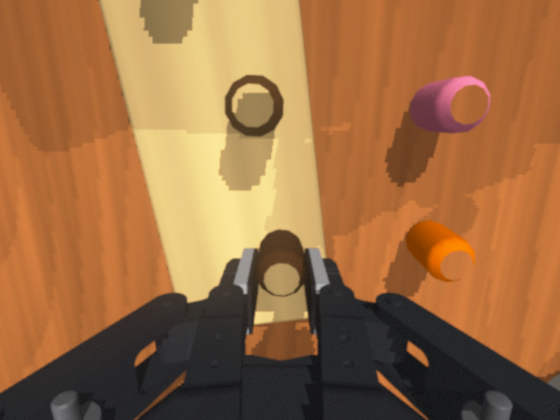

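The plug is held between the pads at (282,270). Lift it and carry it to the jar.

```bash
python3 -m crank '[{"translation":[-40,0,0],"yaw":0,"fingers":0.1},{"translation":[-80,0,0],"yaw":0,"fingers":0.1},{"translation":[-120,0,0],"yaw":0,"fingers":0.1},{"translation":[-140,-34,-11],"yaw":0,"fingers":0.1},{"translation":[-160,-68,-22],"yaw":0,"fingers":0.1},{"translation":[-180,-102,-33],"yaw":0,"fingers":0.1},{"translation":[-195,-138,-45],"yaw":0,"fingers":0.1},{"translation":[-195,-177,-58],"yaw":0,"fingers":0.1},{"translation":[-195,-216,-70],"yaw":0,"fingers":0.1},{"translation":[-195,-255,-83],"yaw":0,"fingers":0.1}]'
python3 -m crank '[{"translation":[0,-11,-4],"yaw":0,"fingers":0.1},{"translation":[0,-11,-4],"yaw":0,"fingers":0.1},{"translation":[0,-11,-4],"yaw":0,"fingers":0.1}]'
python3 - <<'E'
from h import *
d=snap('wrist','w3.png');snap('scene','s3.png');s=ctrl.get_state(); print(s['ee_pos'],s['eef_rot'].round(3).tolist(),s['width'])
P=cloud(d); m=(P[...,2]>.158)&(P[...,2]<.172)
n,l,st,c=cv2.connectedComponentsWithStats(m.astype(np.uint8))
for i in range(1,n):
    if st[i,4]>60:
        p=P[l==i]; print(c[i].round(),st[i,4],p.mean(0).round(4),p.min(0).round(4),p.max(0).round(4))
E
```

```text
clock: 4.08
ee_pos: [0.4783, -0.0282, 0.2493]
eef_rot: [[0.002, -0.002, 1.0], [-0.0, 1.0, 0.002], [-1.0, -0.0, 0.002]]
contact_force: [0.3, -0.9, -0.7]
width: 0.0223
clock: 4.33
ee_pos: [0.4751, -0.0379, 0.2485]
eef_rot: [[0.001, 0.001, 1.0], [0.001, 1.0, -0.001], [-1.0, 0.001, 0.001]]
contact_force: [1.3, 0.0, -0.6]
width: 0.0225
[ 0.47542709 -0.03681693  0.24835832] [[0.0, -0.002, 1.0], [0.001, 1.0, 0.002], [-1.0, 0.001, 0.0]] 0.023004907766540548
[284. 213.] 1169 [ 0.477  -0.0296  0.164 ] [ 0.4535 -0.0541  0.158 ] [ 0.499  -0.0137  0.1665]
```

View pics/w3.png

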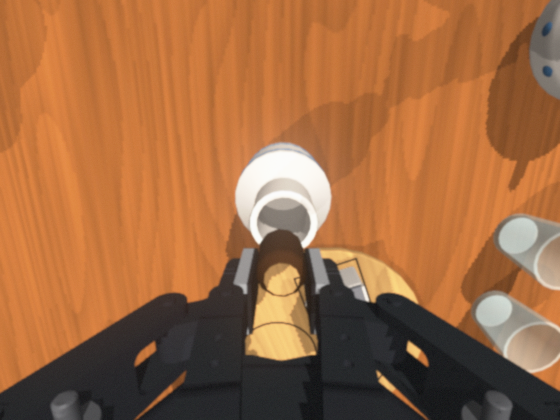

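View pics/s3.png

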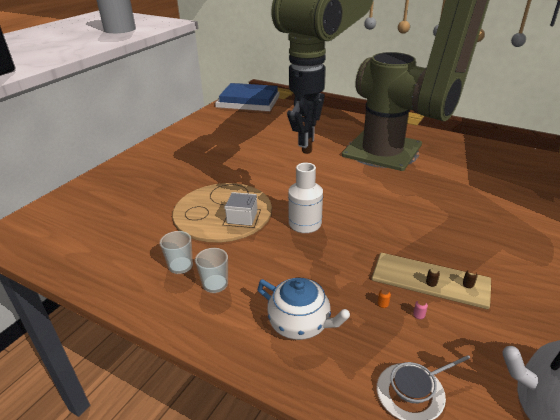

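The rim centre measures (0.4763, -0.0367), and the plug hangs above it. Lower it about 12 mm into the neck and release.

```bash
python3 -m crank '[{"translation":[20,0,1],"yaw":0,"fingers":0.1},{"translation":[35,0,1],"yaw":0,"fingers":0.1},{"translation":[44,0,1],"yaw":0,"fingers":0.1},{"translation":[50,0,1],"yaw":0,"fingers":0.1},{"translation":[50,0,1],"yaw":0,"fingers":0.1}]'
python3 - <<'E'
from h import *
d=snap('scene','s4.png')
cv2.imwrite('pics/s4c.png',cv2.resize(d['image'][100:240,240:380],None,fx=4,fy=4))
E
```

```text
clock: 4.85
ee_pos: [0.4755, -0.0368, 0.1967]
eef_rot: [[-0.003, -0.002, 1.0], [0.001, 1.0, 0.002], [-1.0, 0.001, -0.003]]
contact_force: [0.3, 0.1, -0.4]
width: 0.0229
```

View pics/s4c.png

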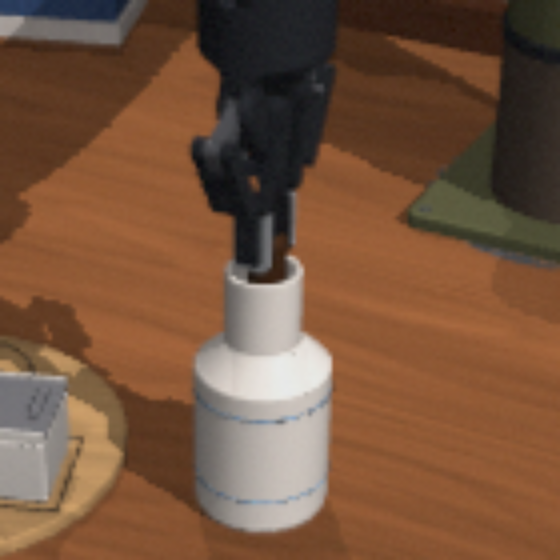

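The plug is inside the neck with the fingertips above the rim. Release.

```bash
python3 -m crank '[{"translation":[0,0,0],"yaw":0,"fingers":0.6},{"translation":[0,0,0],"yaw":0,"fingers":0.6},{"translation":[0,0,0],"yaw":0,"fingers":0.6},{"translation":[-30,0,0],"yaw":0,"fingers":0.6},{"translation":[-50,0,0],"yaw":0,"fingers":0.6},{"translation":[-50,0,0],"yaw":0,"fingers":0.6}]'
python3 - <<'E'
from h import *
d=snap('scene','s5.png');w=snap('wrist','w5.png')
a=cv2.resize(d['image'][100:240,240:380],(420,420)); cv2.imwrite('pics/c5.png',np.hstack([a,cv2.resize(w['image'][120:280,200:360],(420,420))])[:, :800])
E
```

```text
clock: 5.4
ee_pos: [0.4786, -0.0384, 0.2542]
eef_rot: [[0.009, -0.0, 1.0], [-0.002, 1.0, 0.0], [-1.0, -0.002, 0.009]]
contact_force: [0.4, -0.8, 1.5]
width: 0.0515
```

View pics/c5.png

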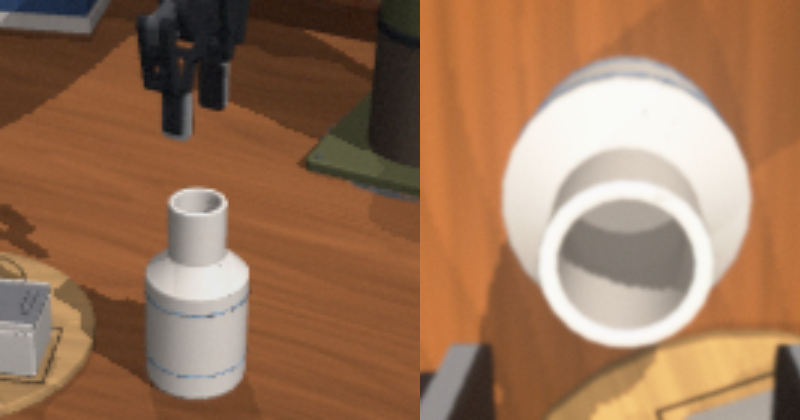

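Plug 1 is gone from the fingers and the neck is clear. Plug 2 next.

```bash
python3 -m crank '[{"translation":[0,40,9],"yaw":0,"fingers":0.6},{"translation":[0,80,18],"yaw":0,"fingers":0.6},{"translation":[0,120,27],"yaw":0,"fingers":0.6},{"translation":[0,160,36],"yaw":0,"fingers":0.6},{"translation":[0,200,45],"yaw":0,"fingers":0.6},{"translation":[0,240,54],"yaw":0,"fingers":0.6},{"translation":[10,280,63],"yaw":0,"fingers":0.6},{"translation":[30,315,71],"yaw":0,"fingers":0.6},{"translation":[60,338,76],"yaw":0,"fingers":0.6},{"translation":[60,338,76],"yaw":0,"fingers":0.6}]'
python3 -m crank '[{"translation":[0,0,0],"yaw":0,"fingers":0.6},{"translation":[0,0,0],"yaw":0,"fingers":0.6}]'
python3 - <<'E'
from h import *
d=snap('wrist','w6.png');s=ctrl.get_state(); print(s['ee_pos'],s['eef_rot'].round(3).tolist())
P=cloud(d); m=(P[...,2]>.04)&(P[...,2]<.055)
n,l,st,c=cv2.connectedComponentsWithStats(m.astype(np.uint8))
for i in range(1,n):
    if st[i,4]>100:
        p=P[l==i]; print(c[i].round(),st[i,4],p.mean(0).round(4),p.min(0).round(4),p.max(0).round(4))
E
```

```text
clock: 6.33
ee_pos: [0.5483, 0.3026, 0.1795]
eef_rot: [[-0.012, -0.004, 1.0], [-0.004, 1.0, 0.004], [-1.0, -0.004, -0.012]]
contact_force: [-0.9, 0.2, -2.0]
width: 0.0513
clock: 6.5
ee_pos: [0.5516, 0.2997, 0.1876]
eef_rot: [[-0.001, -0.001, 1.0], [-0.001, 1.0, 0.001], [-1.0, -0.001, -0.001]]
contact_force: [0.1, -0.3, 0.2]
width: 0.0513
[0.55221833 0.29948817 0.18900469] [[0.001, 0.0, 1.0], [0.0, 1.0, -0.0], [-1.0, 0.0, 0.001]]
[537.  84.] 557 [0.7495 0.3941 0.0425] [0.7295 0.3735 0.04  ] [0.7735 0.4106 0.0463]
[243. 114.] 380 [0.5217 0.3718 0.0451] [0.5095 0.3602 0.0402] [0.5324 0.3832 0.0493]
[282. 196.] 309 [0.5524 0.3054 0.0449] [0.5413 0.2916 0.0401] [0.5636 0.3144 0.049 ]
[522. 338.] 622 [0.7808 0.1671 0.0499] [0.7648 0.1375 0.0401] [0.8258 0.1932 0.055 ]
```

View pics/w6.png

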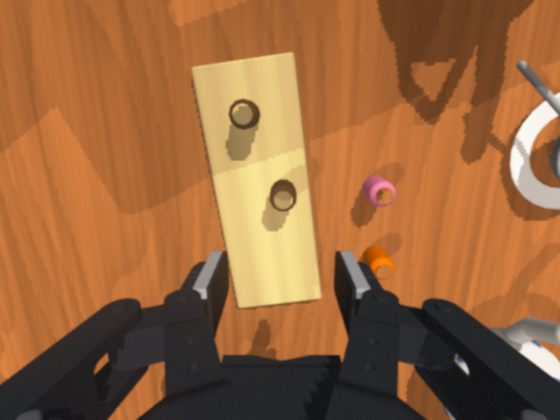

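Brown plugs at (282,196) and (243,114). Descending on plug 2.

```bash
python3 -m crank '[{"translation":[40,3,0.5],"yaw":0,"fingers":0.6},{"translation":[80,3,0.5],"yaw":0,"fingers":0.6},{"translation":[115,3,0.5],"yaw":0,"fingers":0.6},{"translation":[136,3,0.5],"yaw":0,"fingers":0.6},{"translation":[136,3,0.5],"yaw":0,"fingers":0.6},{"translation":[136,3,0.5],"yaw":0,"fingers":0.1},{"translation":[136,3,0.5],"yaw":0,"fingers":0.1},{"translation":[136,3,0.5],"yaw":0,"fingers":0.1},{"translation":[136,3,0.5],"yaw":0,"fingers":0.1},{"translation":[136,3,0.5],"yaw":0,"fingers":0.1}]' 25
python3 -m crank '[{"translation":[0,0,0],"yaw":0,"fingers":0.1},{"translation":[0,0,0],"yaw":0,"fingers":0.1}]'
```

```text
clock: 7.38
ee_pos: [0.5547, 0.3039, 0.0559]
eef_rot: [[0.006, -0.001, 1.0], [0.002, 1.0, 0.001], [-1.0, 0.002, 0.006]]
contact_force: [-0.2, -1.5, 6.6]
width: 0.0223
clock: 7.55
ee_pos: [0.5547, 0.304, 0.0559]
eef_rot: [[0.005, -0.001, 1.0], [0.002, 1.0, 0.001], [-1.0, 0.002, 0.005]]
contact_force: [0.4, -1.5, 7.4]
width: 0.0229
```

```bash
python3 -m crank '[{"translation":[-40,0,0],"yaw":0,"fingers":0.1},{"translation":[-80,0,0],"yaw":0,"fingers":0.1},{"translation":[-110,-27,-6],"yaw":0,"fingers":0.1},{"translation":[-140,-54,-12],"yaw":0,"fingers":0.1},{"translation":[-165,-85,-19],"yaw":0,"fingers":0.1},{"translation":[-185,-119,-27],"yaw":0,"fingers":0.1},{"translation":[-195,-157,-36],"yaw":0,"fingers":0.1},{"translation":[-195,-196,-45],"yaw":0,"fingers":0.1},{"translation":[-195,-235,-54],"yaw":0,"fingers":0.1},{"translation":[-195,-275,-62],"yaw":0,"fingers":0.1}]'
python3 -m crank '[{"translation":[0,-35,-8],"yaw":0,"fingers":0.1},{"translation":[0,-63,-14],"yaw":0,"fingers":0.1},{"translation":[0,-63,-14],"yaw":0,"fingers":0.1},{"translation":[0,-63,-14],"yaw":0,"fingers":0.1},{"translation":[0,-63,-14],"yaw":0,"fingers":0.1}]'
python3 - <<'E'
from h import *
d=snap('wrist','w7.png');s=ctrl.get_state(); print(s['ee_pos'],s['eef_rot'].round(3).tolist(),s['width'])
P=cloud(d); m=(P[...,2]>.158)&(P[...,2]<.172)
n,l,st,c=cv2.connectedComponentsWithStats(m.astype(np.uint8))
for i in range(1,n):
    if st[i,4]>60:
        p=P[l==i]; print(c[i].round(),st[i,4],p.mean(0).round(4),p.min(0).round(4),p.max(0).round(4))
E
```

```text
clock: 8.38
ee_pos: [0.49, 0.0269, 0.2489]
eef_rot: [[0.003, -0.002, 1.0], [-0.0, 1.0, 0.002], [-1.0, -0.0, 0.003]]
contact_force: [1.6, -1.0, -0.4]
width: 0.0224
clock: 8.8
ee_pos: [0.4768, -0.0346, 0.248]
eef_rot: [[0.001, -0.0, 1.0], [0.0, 1.0, 0.0], [-1.0, 0.0, 0.001]]
contact_force: [0.3, 0.3, -1.2]
width: 0.0229
[ 0.47682102 -0.03412207  0.24779221] [[0.001, -0.001, 1.0], [0.0, 1.0, 0.001], [-1.0, 0.0, 0.001]] 0.022428786242061415
[280. 218.] 1158 [ 0.4765 -0.0292  0.164 ] [ 0.4539 -0.053   0.158 ] [ 0.4992 -0.0138  0.1667]
```

View pics/w7.png

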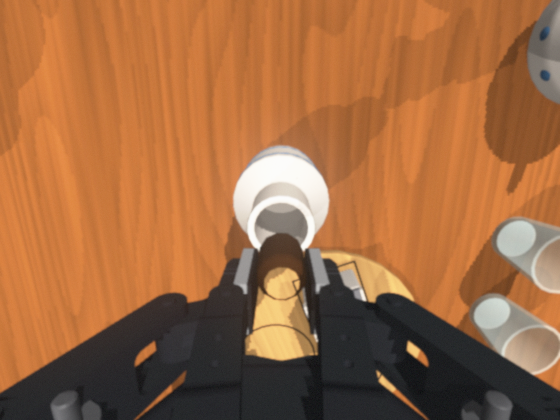

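The plug is held at (282,255) and the rim at (281,222) has not moved. Shift y by -2 mm, insert and release.

```bash
python3 -m crank '[{"translation":[20,-2,0],"yaw":0,"fingers":0.1},{"translation":[35,-2,0],"yaw":0,"fingers":0.1},{"translation":[44,-2,0],"yaw":0,"fingers":0.1},{"translation":[50,-2,0],"yaw":0,"fingers":0.1},{"translation":[50,-2,0],"yaw":0,"fingers":0.1}]'
python3 - <<'E'
from h import *
d=snap('scene','s8.png')
cv2.imwrite('pics/s8c.png',cv2.resize(d['image'][100:240,240:380],None,fx=4,fy=4))
E
```

```text
clock: 9.27
ee_pos: [0.476, -0.0359, 0.1958]
eef_rot: [[-0.003, -0.002, 1.0], [0.001, 1.0, 0.002], [-1.0, 0.001, -0.003]]
contact_force: [-0.6, 0.0, 0.2]
width: 0.0227
```

View pics/s8c.png

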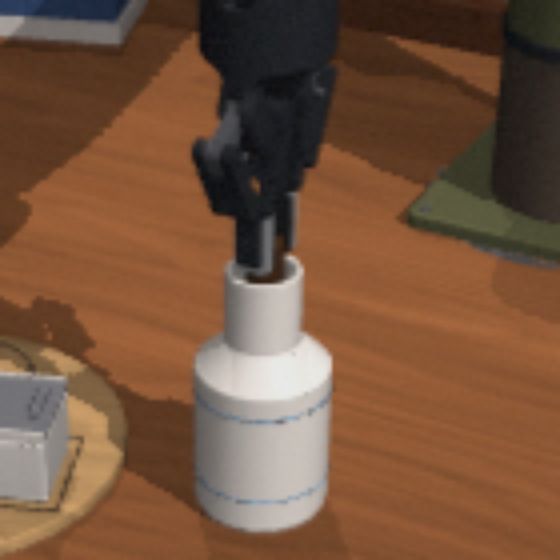

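Plug 2 is in the neck. Release.

```bash
python3 -m crank '[{"translation":[0,0,0],"yaw":0,"fingers":0.6},{"translation":[0,0,0],"yaw":0,"fingers":0.6},{"translation":[0,0,0],"yaw":0,"fingers":0.6},{"translation":[-30,0,0],"yaw":0,"fingers":0.6},{"translation":[-50,0,0],"yaw":0,"fingers":0.6},{"translation":[-50,0,0],"yaw":0,"fingers":0.6}]'
python3 - <<'E'
from h import *
d=snap('scene','s9.png');w=snap('wrist','w9.png');print(ctrl.get_state()['ee_pos'])
a=cv2.resize(d['image'][100:240,240:380],(400,400)); cv2.imwrite('pics/c9.png',np.hstack([a,cv2.resize(w['image'][120:280,200:360],(400,400))]))
E
```

```text
clock: 9.82
ee_pos: [0.4791, -0.0373, 0.2532]
eef_rot: [[0.009, -0.001, 1.0], [-0.002, 1.0, 0.001], [-1.0, -0.002, 0.009]]
contact_force: [1.3, -0.2, -0.1]
width: 0.051
[ 0.47731971 -0.0370018   0.24888213]
```

View pics/c9.png

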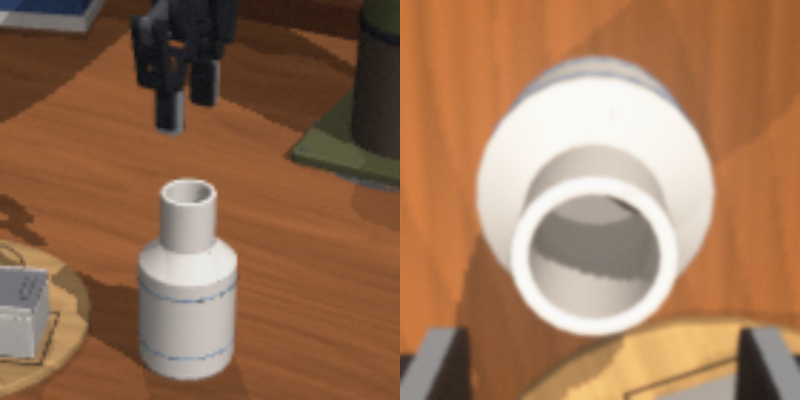

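Plug 2 dropped in. Plug 3 is at about (0.5215, 0.3715).

```bash
python3 -m crank '[{"translation":[0,40,4],"yaw":0,"fingers":0.6},{"translation":[0,80,9],"yaw":0,"fingers":0.6},{"translation":[0,120,13],"yaw":0,"fingers":0.6},{"translation":[0,160,17],"yaw":0,"fingers":0.6},{"translation":[0,200,22],"yaw":0,"fingers":0.6},{"translation":[0,240,26],"yaw":0,"fingers":0.6},{"translation":[0,280,31],"yaw":0,"fingers":0.6},{"translation":[0,320,35],"yaw":0,"fingers":0.6},{"translation":[0,360,39],"yaw":0,"fingers":0.6},{"translation":[0,400,44],"yaw":0,"fingers":0.6}]'
python3 -m crank '[{"translation":[20,8,0],"yaw":0,"fingers":0.6},{"translation":[40,8,0],"yaw":0,"fingers":0.6},{"translation":[60,8,0],"yaw":0,"fingers":0.6},{"translation":[60,8,0],"yaw":0,"fingers":0.6},{"translation":[60,8,0],"yaw":0,"fingers":0.6}]'
python3 - <<'E'
from h import *
d=snap('wrist','w10.png');s=ctrl.get_state(); print(s['ee_pos'],s['eef_rot'].round(3).tolist())
P=cloud(d); m=(P[...,2]>.04)&(P[...,2]<.055)
n,l,st,c=cv2.connectedComponentsWithStats(m.astype(np.uint8))
for i in range(1,n):
    if st[i,4]>100:
        p=P[l==i]; print(c[i].round(),st[i,4],p.mean(0).round(4),p.min(0).round(4),p.max(0).round(4))
E
```

```text
clock: 10.75
ee_pos: [0.5195, 0.365, 0.2455]
eef_rot: [[-0.002, -0.001, 1.0], [-0.001, 1.0, 0.001], [-1.0, -0.001, -0.002]]
contact_force: [1.9, 0.6, 0.5]
width: 0.0513
clock: 11.17
ee_pos: [0.519, 0.3704, 0.1845]
eef_rot: [[-0.005, -0.001, 1.0], [-0.003, 1.0, 0.001], [-1.0, -0.003, -0.005]]
contact_force: [-0.1, 0.7, 0.3]
width: 0.0511
[0.5200796  0.37088528 0.18666976] [[-0.001, -0.0, 1.0], [-0.001, 1.0, 0.0], [-1.0, -0.001, -0.001]]
[515.  22.] 1169 [0.6849 0.5052 0.0475] [0.6586 0.4944 0.04  ] [0.724  0.5209 0.055 ]
[551. 165.] 213 [0.7385 0.4027 0.0432] [0.7301 0.3904 0.0401] [0.7506 0.4108 0.046 ]
[283. 199.] 321 [0.5205 0.3745 0.045 ] [0.5091 0.3604 0.0402] [0.5321 0.3838 0.0487]
```

View pics/w10.png

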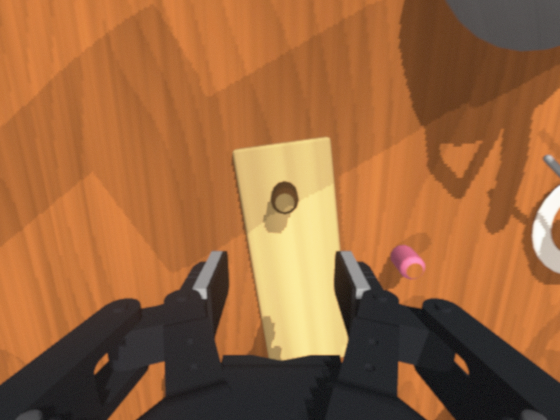

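Plug 3 sits at (284,198) alone. Descending.

```bash
python3 -m crank '[{"translation":[40,1,0],"yaw":0,"fingers":0.6},{"translation":[80,1,0],"yaw":0,"fingers":0.6},{"translation":[115,1,0],"yaw":0,"fingers":0.6},{"translation":[135,1,0],"yaw":0,"fingers":0.6},{"translation":[135,1,0],"yaw":0,"fingers":0.6},{"translation":[135,1,0],"yaw":0,"fingers":0.1},{"translation":[135,1,0],"yaw":0,"fingers":0.1},{"translation":[135,1,0],"yaw":0,"fingers":0.1},{"translation":[135,1,0],"yaw":0,"fingers":0.1},{"translation":[135,1,0],"yaw":0,"fingers":0.1}]' 25
python3 -m crank '[{"translation":[0,0,0],"yaw":0,"fingers":0.1},{"translation":[0,0,0],"yaw":0,"fingers":0.1},{"translation":[-40,0,0],"yaw":0,"fingers":0.1},{"translation":[-80,0,0],"yaw":0,"fingers":0.1},{"translation":[-115,-20,-2],"yaw":0,"fingers":0.1},{"translation":[-145,-48,-5],"yaw":0,"fingers":0.1},{"translation":[-170,-80,-8],"yaw":0,"fingers":0.1},{"translation":[-190,-115,-12],"yaw":0,"fingers":0.1},{"translation":[-195,-155,-17],"yaw":0,"fingers":0.1},{"translation":[-195,-195,-21],"yaw":0,"fingers":0.1}]'
```

```text
clock: 12.05
ee_pos: [0.5225, 0.3734, 0.0559]
eef_rot: [[0.005, -0.001, 1.0], [0.003, 1.0, 0.001], [-1.0, 0.003, 0.005]]
contact_force: [-0.4, -1.5, 7.1]
width: 0.0225
clock: 12.88
ee_pos: [0.5002, 0.1763, 0.2516]
eef_rot: [[0.007, -0.002, 1.0], [0.002, 1.0, 0.002], [-1.0, 0.002, 0.007]]
contact_force: [1.3, -0.2, -1.2]
width: 0.0225
```

```bash
python3 -m crank '[{"translation":[0,-40,-4],"yaw":0,"fingers":0.1},{"translation":[0,-80,-9],"yaw":0,"fingers":0.1},{"translation":[0,-120,-13],"yaw":0,"fingers":0.1},{"translation":[0,-160,-17],"yaw":0,"fingers":0.1},{"translation":[0,-195,-21],"yaw":0,"fingers":0.1},{"translation":[0,-213,-23],"yaw":0,"fingers":0.1},{"translation":[0,-213,-23],"yaw":0,"fingers":0.1},{"translation":[0,-213,-23],"yaw":0,"fingers":0.1},{"translation":[0,-213,-23],"yaw":0,"fingers":0.1}]'
python3 - <<'E'
from h import *
d=snap('wrist','w11.png');s=ctrl.get_state(); print(s['ee_pos'],s['eef_rot'].round(3).tolist(),s['width'])
P=cloud(d); m=(P[...,2]>.158)&(P[...,2]<.172)
n,l,st,c=cv2.connectedComponentsWithStats(m.astype(np.uint8))
for i in range(1,n):
    if st[i,4]>60:
        p=P[l==i]; print(c[i].round(),st[i,4],p.mean(0).round(4),p.min(0).round(4),p.max(0).round(4))
E
```

```text
clock: 13.63
ee_pos: [0.4767, -0.0353, 0.2478]
eef_rot: [[0.001, -0.001, 1.0], [0.0, 1.0, 0.001], [-1.0, 0.0, 0.001]]
contact_force: [0.5, 0.3, -0.1]
width: 0.0225
[ 0.4767133  -0.03495573  0.24765372] [[0.001, -0.002, 1.0], [0.0, 1.0, 0.002], [-1.0, 0.0, 0.001]] 0.022538739713861815
[280. 217.] 1176 [ 0.4765 -0.0297  0.164 ] [ 0.4539 -0.0532  0.1582] [ 0.4992 -0.0138  0.1666]
```

View pics/w11.png

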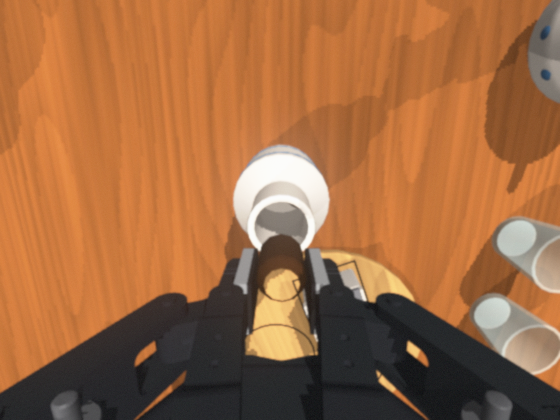

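Plug 3 is held and aligned over the rim at (281,222). Insert and release.

```bash
python3 -m crank '[{"translation":[20,-1.5,0],"yaw":0,"fingers":0.1},{"translation":[35,-1.5,0],"yaw":0,"fingers":0.1},{"translation":[44,-1.5,0],"yaw":0,"fingers":0.1},{"translation":[50,-1.5,0],"yaw":0,"fingers":0.1},{"translation":[50,-1.5,0],"yaw":0,"fingers":0.1}]'
python3 - <<'E'
from h import *
d=snap('scene','s12.png')
cv2.imwrite('pics/s12c.png',cv2.resize(d['image'][100:240,240:380],None,fx=4,fy=4))
E
```

```text
clock: 14.1
ee_pos: [0.4759, -0.0364, 0.1958]
eef_rot: [[-0.003, -0.002, 1.0], [0.001, 1.0, 0.002], [-1.0, 0.001, -0.003]]
contact_force: [-0.9, -0.3, 0.3]
width: 0.0222
```

View pics/s12c.png

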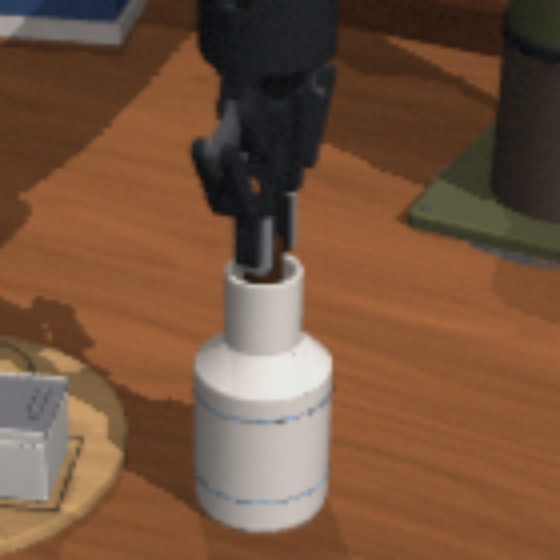

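```bash
python3 -m crank '[{"translation":[0,0,0],"yaw":0,"fingers":0.6},{"translation":[0,0,0],"yaw":0,"fingers":0.6},{"translation":[0,0,0],"yaw":0,"fingers":0.6},{"translation":[-30,0,0],"yaw":0,"fingers":1},{"translation":[-50,0,0],"yaw":0,"fingers":1},{"translation":[-50,0,0],"yaw":0,"fingers":1},{"translation":[-50,0,0],"yaw":0,"fingers":1}]'
python3 - <<'E'
from h import *
d=snap('scene','s13.png');w=snap('wrist','w13.png');print(ctrl.get_state()['ee_pos'])
a=cv2.resize(d['image'][100:240,240:380],(400,400)); cv2.imwrite('pics/c13.png',np.hstack([a,cv2.resize(w['image'][120:280,200:360],(400,400))]))
P=cloud(w); m=(P[...,2]>.158)&(P[...,2]<.172)
n,l,st,c=cv2.connectedComponentsWithStats(m.astype(np.uint8))
for i in range(1,n):
    if st[i,4]>60:
        p=P[l==i]; print(c[i].round(),st[i,4],p.mean(0).round(4),p.min(0).round(4),p.max(0).round(4))
E
```

```text
clock: 14.73
ee_pos: [0.4776, -0.0376, 0.2495]
eef_rot: [[0.004, -0.0, 1.0], [-0.001, 1.0, 0.0], [-1.0, -0.001, 0.004]]
contact_force: [0.3, 0.5, 0.1]
width: 0.0853
[ 0.47630626 -0.03731364  0.24678832]
[280. 223.] 1588 [ 0.4765 -0.0361  0.1639] [ 0.4541 -0.0593  0.158 ] [ 0.4993 -0.0137  0.1664]
```

View pics/c13.png

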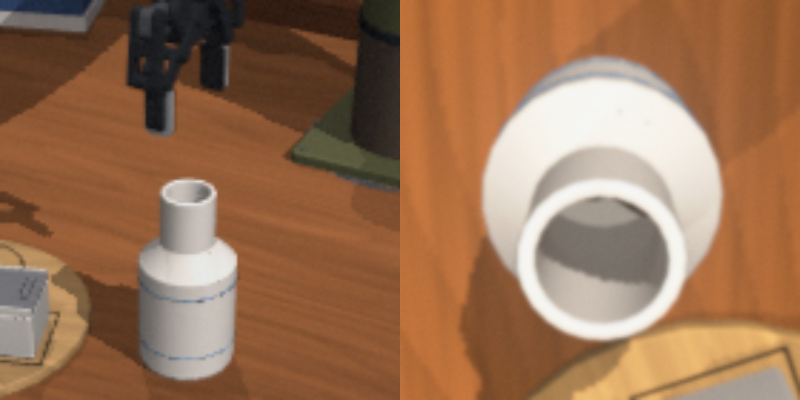

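All three plugs are in, and the rim is unmoved at (0.4767, -0.0365). Grasp the neck from above.

```bash
python3 -m crank '[{"translation":[35,0.5,0],"yaw":0,"fingers":1},{"translation":[65,0.5,0],"yaw":0,"fingers":1},{"translation":[85,0.5,0],"yaw":0,"fingers":1},{"translation":[91,0.5,0],"yaw":0,"fingers":1},{"translation":[91,0.5,0],"yaw":0,"fingers":1},{"translation":[91,0.5,0],"yaw":0,"fingers":0.65},{"translation":[91,0.5,0],"yaw":0,"fingers":0.6},{"translation":[91,0.5,0],"yaw":0,"fingers":0.56},{"translation":[91,0.5,0],"yaw":0,"fingers":0.4},{"translation":[91,0.5,0],"yaw":0,"fingers":0.3}]' 60
python3 -m crank '[{"translation":[0,0,0],"yaw":0,"fingers":0.3},{"translation":[0,0,0],"yaw":0,"fingers":0.3},{"translation":[0,0,0],"yaw":0,"fingers":0.3},{"translation":[0,0,0],"yaw":0,"fingers":0.3}]'
python3 - <<'E'
from h import *
d=snap('scene','s14.png')
cv2.imwrite('pics/s14c.png',cv2.resize(d['image'][100:240,240:380],None,fx=4,fy=4))
E
```

```text
clock: 15.67
ee_pos: [0.4777, -0.0371, 0.159]
eef_rot: [[0.003, -0.001, 1.0], [-0.001, 1.0, 0.001], [-1.0, -0.001, 0.003]]
contact_force: [-2.2, 0.6, 5.2]
width: 0.0507
clock: 16.0
ee_pos: [0.4777, -0.0371, 0.159]
eef_rot: [[0.003, -0.001, 1.0], [-0.001, 1.0, 0.001], [-1.0, -0.001, 0.003]]
contact_force: [-2.0, -0.6, 6.1]
width: 0.0508
```

View pics/s14c.png

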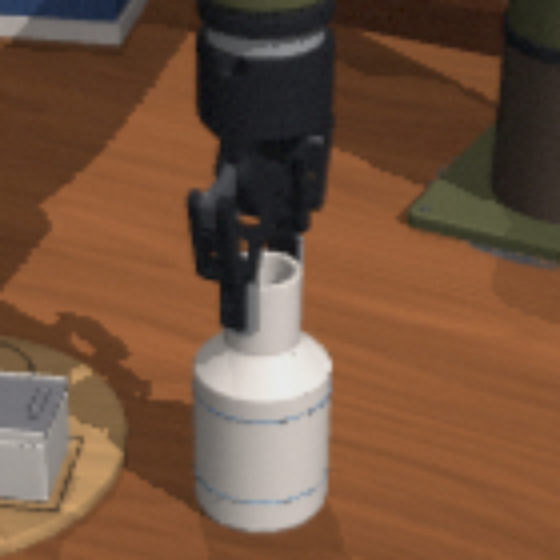

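The opening reads 50.8 mm against a 46 mm neck. I test with a small, slow lift before trusting the grip.

```bash
python3 -m crank '[{"translation":[-2,0,0],"yaw":0,"fingers":0.3},{"translation":[-4,0,0],"yaw":0,"fingers":0.3},{"translation":[-7,0,0],"yaw":0,"fingers":0.3},{"translation":[-10,0,0],"yaw":0,"fingers":0.3},{"translation":[-10,0,0],"yaw":0,"fingers":0.3},{"translation":[-10,0,0],"yaw":0,"fingers":0.3}]'
python3 - <<'E'
from h import *
d=snap('scene','s15.png'); w=snap('wrist','w15.png')
print(ctrl.get_state()['ee_pos'])
a=cv2.resize(d['image'][100:240,240:380],(400,400)); cv2.imwrite('pics/c15.png',np.hstack([a,cv2.resize(w['image'][120:360,160:400],(400,400))]))
E
```

```text
clock: 16.55
ee_pos: [0.4766, -0.0368, 0.1664]
eef_rot: [[0.0, -0.001, 1.0], [-0.0, 1.0, 0.001], [-1.0, -0.0, 0.0]]
contact_force: [0.4, -0.2, -3.2]
width: 0.0506
[ 0.47642778 -0.03677909  0.1660309 ]
```

View pics/c15.png

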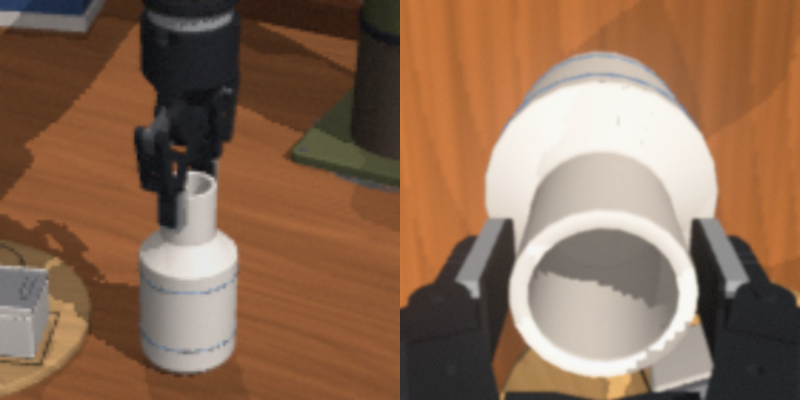

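The jar has lifted: the tool feels about -3 N and the foot has moved up in the picture. I raise it over box height and carry it smoothly, swinging to lower x.

```bash
python3 -m crank '[{"translation":[-5,0,0],"yaw":0,"fingers":0.3},{"translation":[-13,0,-1],"yaw":0,"fingers":0.3},{"translation":[-23,0,-3],"yaw":0,"fingers":0.3},{"translation":[-34,-2,-6],"yaw":0,"fingers":0.3},{"translation":[-45,-5,-10],"yaw":0,"fingers":0.3},{"translation":[-56,-10,-15],"yaw":0,"fingers":0.3},{"translation":[-66,-18,-20],"yaw":0,"fingers":0.3},{"translation":[-74,-28,-25],"yaw":0,"fingers":0.3},{"translation":[-80,-40,-29],"yaw":0,"fingers":0.3},{"translation":[-84,-54,-32],"yaw":0,"fingers":0.3}]' 80
python3 - <<'E'
from h import *
d=snap('scene','s16.png'); print(ctrl.get_state()['ee_pos'])
E
```

```text
clock: 17.48
ee_pos: [0.4442, -0.092, 0.2518]
eef_rot: [[0.002, -0.001, 1.0], [-0.001, 1.0, 0.001], [-1.0, -0.001, 0.002]]
contact_force: [-0.1, -0.2, -4.4]
width: 0.0498
[ 0.44411305 -0.0942441   0.25249563]
```

View pics/s16.png

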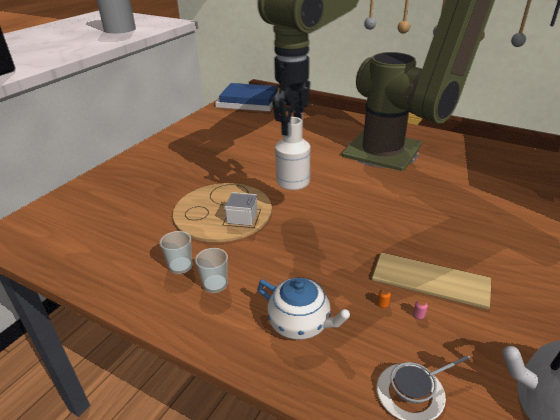

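The jar hangs upright at (293,160), clear of the tray. Continue to above the large circle.

```bash
python3 -m crank '[{"translation":[0,-15,0],"yaw":0,"fingers":0.3},{"translation":[0,-33,0],"yaw":0,"fingers":0.3},{"translation":[0,-53,0],"yaw":0,"fingers":0.3},{"translation":[0,-75,2],"yaw":0,"fingers":0.3},{"translation":[0,-97,5],"yaw":0,"fingers":0.3},{"translation":[0,-119,10],"yaw":0,"fingers":0.3},{"translation":[0,-140,15],"yaw":0,"fingers":0.3},{"translation":[0,-158,20],"yaw":0,"fingers":0.3},{"translation":[0,-172,23],"yaw":0,"fingers":0.3},{"translation":[0,-180,25],"yaw":0,"fingers":0.3}]'
python3 -m crank '[{"translation":[0,-2,0],"yaw":0,"fingers":0.3},{"translation":[0,-2,0],"yaw":0,"fingers":0.3},{"translation":[0,-2,0],"yaw":0,"fingers":0.3}]'
python3 - <<'E'
from h import *
d=snap('top','t17.png'); e=snap('scene','s17.png');w=snap('wrist','w17.png'); s=ctrl.get_state();print(s['ee_pos'],s['eef_rot'].round(3).tolist())
a=cv2.resize(d['image'][190:320,310:440],(400,400)); cv2.imwrite('pics/c17.png',np.hstack([a,cv2.resize(e['image'][80:260,150:330],(400,400))]))
P=cloud(w); z=P[...,2]
m=(z>.235)&(z<.26); p=P[100:350,200:370][m[100:350,200:370]]; print(len(p),p.min(0),p.max(0))
E
```

```text
clock: 18.37
ee_pos: [0.4694, -0.2727, 0.2503]
eef_rot: [[-0.0, 0.001, 1.0], [-0.0, 1.0, -0.001], [-1.0, -0.0, -0.0]]
contact_force: [-1.0, 0.7, -4.0]
width: 0.0502
clock: 18.62
ee_pos: [0.4695, -0.2722, 0.2501]
eef_rot: [[-0.0, -0.001, 1.0], [0.001, 1.0, 0.001], [-1.0, 0.001, -0.0]]
contact_force: [0.5, 0.2, -4.4]
width: 0.0499
[ 0.46966373 -0.27199172  0.25032687] [[0.0, -0.002, 1.0], [0.0, 1.0, 0.002], [-1.0, 0.0, 0.0]]
9632 [ 0.43277328 -0.29506894  0.23500617] [ 0.50790412 -0.24816429  0.25996986]
```

View pics/c17.png

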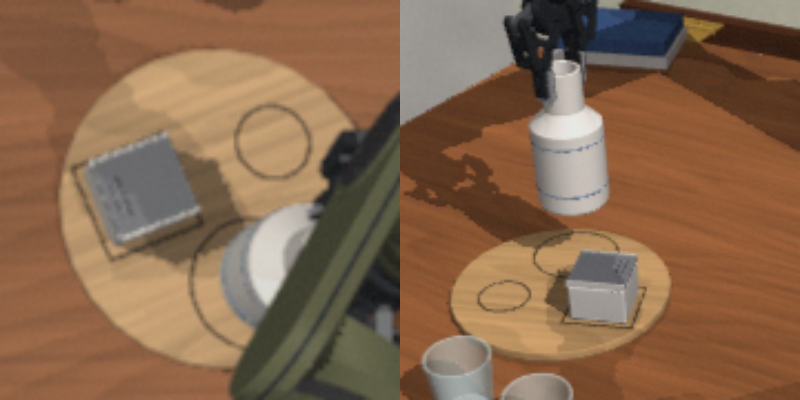

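View pics/w17.png

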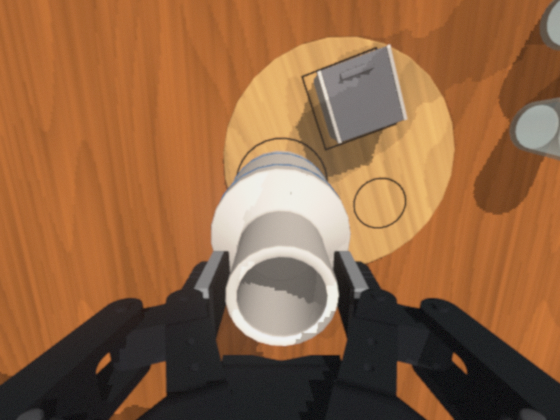

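```bash
python3 - <<'E'
from h import *
d=load('w17.png'); P=cloud(d)
for u,v in [(282,138),(240,175),(326,172)]:
    print(P[v,u].round(4), np.linalg.norm(P[v,u][:2]-[.469,-.2758]).round(4))
E
python3 -m crank '[{"translation":[5,-4,0],"yaw":0,"fingers":0.3},{"translation":[13,-4,0],"yaw":0,"fingers":0.3},{"translation":[23,-4,0],"yaw":0,"fingers":0.3},{"translation":[34,-4,0],"yaw":0,"fingers":0.3},{"translation":[45,-4,0],"yaw":0,"fingers":0.3},{"translation":[54,-4,0],"yaw":0,"fingers":0.3},{"translation":[61,-4,0],"yaw":0,"fingers":0.3},{"translation":[66,-4,0],"yaw":0,"fingers":0.3},{"translation":[70,-4,0],"yaw":0,"fingers":0.3},{"translation":[70,-4,0],"yaw":0,"fingers":0.3}]'
python3 -m crank '[{"translation":[0,0,0],"yaw":0,"fingers":0.3},{"translation":[2,0,0],"yaw":0,"fingers":0.3},{"translation":[4,0,0],"yaw":0,"fingers":0.3},{"translation":[4,0,0],"yaw":0,"fingers":0.3}]'
python3 - <<'E'
from h import *
e=snap('scene','s18.png');w=snap('wrist','w18.png'); s=ctrl.get_state();print(s['ee_pos'],s['contact_force'])
cv2.imwrite('pics/c18.png',np.hstack([cv2.resize(w['image'][100:350,170:420],(400,400)),cv2.resize(e['image'][120:260,150:290],(400,400))]))
E
```

```text
[ 0.4708 -0.2241  0.0132] 0.0517
[ 0.4425 -0.2388  0.1599] 0.0455
[ 0.5208 -0.2618  0.0116] 0.0536
clock: 19.6
ee_pos: [0.4694, -0.2766, 0.1793]
eef_rot: [[-0.001, -0.001, 1.0], [0.001, 1.0, 0.001], [-1.0, 0.001, -0.001]]
contact_force: [-0.2, 0.3, -3.9]
width: 0.0498
clock: 19.93
ee_pos: [0.4697, -0.2768, 0.1763]
eef_rot: [[0.0, -0.001, 1.0], [-0.0, 1.0, 0.001], [-1.0, -0.0, 0.0]]
contact_force: [0.2, 0.4, -4.6]
width: 0.0501
[ 0.46973205 -0.27683606  0.17636772] [ 1.33041249  0.04898336 -4.11944541]
```

View pics/c18.png

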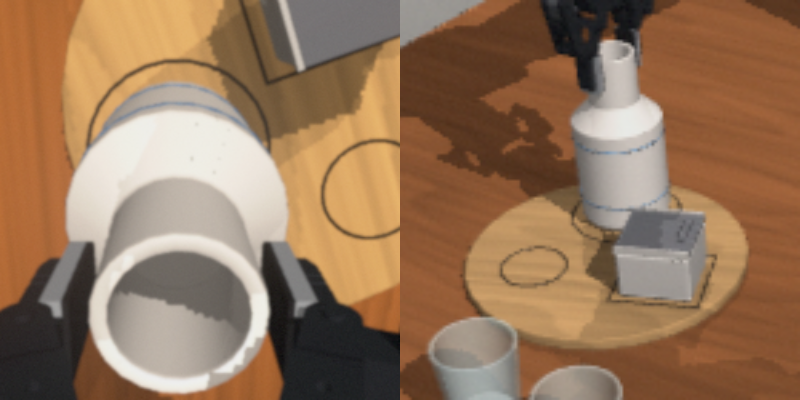

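The jar is over the large circle and just above the tray, with its full weight still on the tool. Creep down until it bears.

```bash
python3 -m crank '[{"translation":[1,0,0],"yaw":0,"fingers":0.3},{"translation":[2,0,0],"yaw":0,"fingers":0.3},{"translation":[3,0,0],"yaw":0,"fingers":0.3},{"translation":[3,0,0],"yaw":0,"fingers":0.3},{"translation":[3,0,0],"yaw":0,"fingers":0.3}]'
python3 -m crank '[{"translation":[1,0,0],"yaw":0,"fingers":0.3},{"translation":[2,0,0],"yaw":0,"fingers":0.3},{"translation":[2,0,0],"yaw":0,"fingers":0.3},{"translation":[2,0,0],"yaw":0,"fingers":0.3}]'
```

```text
clock: 20.45
ee_pos: [0.4697, -0.2768, 0.1731]
eef_rot: [[-0.0, -0.001, 1.0], [0.0, 1.0, 0.001], [-1.0, 0.0, -0.0]]
contact_force: [-0.0, -0.8, -4.0]
width: 0.0501
clock: 20.78
ee_pos: [0.4698, -0.2769, 0.1714]
eef_rot: [[0.0, -0.001, 1.0], [-0.0, 1.0, 0.001], [-1.0, -0.0, 0.0]]
contact_force: [0.5, 1.1, -3.8]
width: 0.0504
```

```bash
python3 -m crank '[{"translation":[0.7,0,0],"yaw":0,"fingers":0.3},{"translation":[1.5,0,0],"yaw":0,"fingers":0.3},{"translation":[1.5,0,0],"yaw":0,"fingers":0.3},{"translation":[1.5,0,0],"yaw":0,"fingers":0.3}]'

```

```text
clock: 21.12
ee_pos: [0.47, -0.2772, 0.1714]
eef_rot: [[0.0, -0.001, 1.0], [-0.001, 1.0, 0.001], [-1.0, -0.001, 0.0]]
contact_force: [-3.9, 1.7, 6.4]
width: 0.05
```

Contact: z stopped at 0.1714 and the force turned to +6 N. Open slowly, then go up.

```bash
python3 -m crank '[{"translation":[0,0,0],"yaw":0,"fingers":0.6},{"translation":[0,0,0],"yaw":0,"fingers":0.7},{"translation":[0,0,0],"yaw":0,"fingers":0.8},{"translation":[0,0,0],"yaw":0,"fingers":0.95},{"translation":[0,0,0],"yaw":0,"fingers":1},{"translation":[0,0,0],"yaw":0,"fingers":1}]' 20
python3 - <<'E'
from h import *
e=snap('scene','s19.png');w=snap('wrist','w19.png'); s=ctrl.get_state();print(s['ee_pos'],s['contact_force'])
cv2.imwrite('pics/c19.png',np.hstack([cv2.resize(w['image'][100:350,170:420],(400,400)),cv2.resize(e['image'][120:260,150:290],(400,400))]))
E
```

```text
clock: 21.62
ee_pos: [0.4698, -0.2768, 0.1696]
eef_rot: [[0.0, -0.001, 1.0], [0.0, 1.0, 0.001], [-1.0, 0.0, 0.0]]
contact_force: [-0.4, 0.2, 0.0]
width: 0.0853
[ 0.46975439 -0.27682365  0.1696597 ] [-0.24094986  0.19811282  0.53305055]
```

View pics/c19.png

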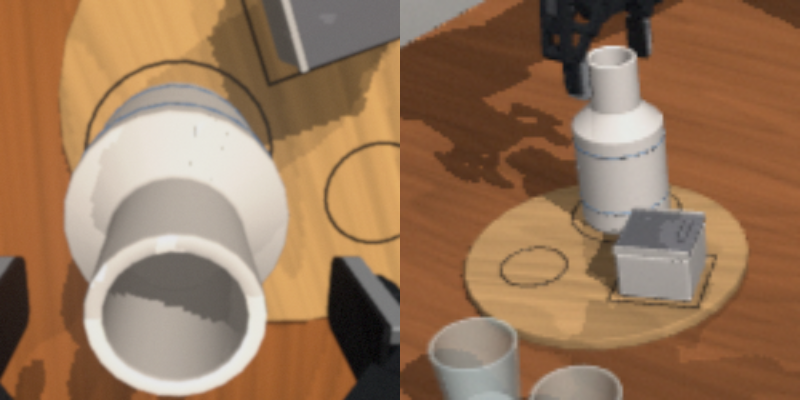

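The jar stands free inside the large circle and the fingers are clear. Retreat up and away, then check.

```bash
python3 -m crank '[{"translation":[-25,0,0],"yaw":0,"fingers":1},{"translation":[-60,0,0],"yaw":0,"fingers":1},{"translation":[-100,0,0],"yaw":0,"fingers":1},{"translation":[-120,20,0],"yaw":0,"fingers":1},{"translation":[-120,55,0],"yaw":0,"fingers":1},{"translation":[-120,90,0],"yaw":0,"fingers":1},{"translation":[-120,130,0],"yaw":0,"fingers":1},{"translation":[-120,170,0],"yaw":0,"fingers":1},{"translation":[-120,210,0],"yaw":0,"fingers":1},{"translation":[-120,250,0],"yaw":0,"fingers":1}]'
python3 -m crank '[{"translation":[0,40,0],"yaw":0,"fingers":1},{"translation":[0,80,0],"yaw":0,"fingers":1},{"translation":[0,120,0],"yaw":0,"fingers":1},{"translation":[0,150,0],"yaw":0,"fingers":1},{"translation":[0,150,0],"yaw":0,"fingers":1},{"translation":[0,150,0],"yaw":0,"fingers":1}]'
python3 - <<'E'
from h import *
d=snap('top','t20.png');snap('scene','s20.png');P=cloud(d)
def ext(P,u0,u1,v0,v1,z0,z1):
    p=P[v0:v1,u0:u1].reshape(-1,3);p=p[(p[:,2]>z0)&(p[:,2]<z1)];print(len(p),p.min(0).round(4),p.max(0).round(4),((p.min(0)+p.max(0))/2).round(4))
ext(P,350,450,240,330,.165,.185); ext(P,350,450,240,330,.10,.125)
e=load('top0.png')
df=cv2.absdiff(d['image'],e['image'])
P0=cloud(e)
for Q in (P0,P): ext(Q,330,385,225,275,.05,.075); ext(Q,300,340,145,185,.06,.085); ext(Q,345,385,145,190,.06,.085); ext(Q,190,280,135,190,.05,.12)
cv2.imwrite('pics/c20.png',cv2.resize(d['image'][190:320,310:450],None,fx=4,fy=4))
E
```

```text
clock: 22.55
ee_pos: [0.4692, -0.0251, 0.2899]
eef_rot: [[0.001, 0.0, 1.0], [-0.0, 1.0, -0.0], [-1.0, -0.0, 0.001]]
contact_force: [0.6, 0.4, -0.4]
width: 0.0858
clock: 23.05
ee_pos: [0.4692, 0.1245, 0.2897]
eef_rot: [[-0.0, -0.004, 1.0], [-0.0, 1.0, 0.004], [-1.0, -0.0, -0.0]]
contact_force: [0.1, -0.4, -0.3]
width: 0.0853
196 [ 0.4471 -0.2964  0.1651] [ 0.4916 -0.252   0.1848] [ 0.4694 -0.2742  0.175 ]
513 [ 0.4276 -0.3169  0.1004] [ 0.5107 -0.233   0.125 ] [ 0.4691 -0.2749  0.1127]
798 [ 0.5018 -0.2229  0.0504] [ 0.5834 -0.1406  0.0742] [ 0.5426 -0.1818  0.0623]
221 [ 0.7287 -0.1393  0.0601] [ 0.7975 -0.0725  0.0813] [ 0.7631 -0.1059  0.0707]
238 [ 0.7186 -0.2447  0.06  ] [ 0.7861 -0.1775  0.0814] [ 0.7523 -0.2111  0.0707]
1859 [0.7165 0.011  0.05  ] [0.8358 0.2076 0.118 ] [0.7761 0.1093 0.084 ]
799 [ 0.4837 -0.2442  0.0513] [ 0.583  -0.1401  0.0721] [ 0.5333 -0.1921  0.0617]
227 [ 0.7293 -0.1396  0.0601] [ 0.7962 -0.0726  0.0811] [ 0.7628 -0.1061  0.0706]
230 [ 0.7194 -0.2439  0.06  ] [ 0.7859 -0.1777  0.0811] [ 0.7527 -0.2108  0.0705]
1849 [0.7165 0.0087 0.0501] [0.8343 0.2076 0.1193] [0.7754 0.1081 0.0847]
```

View pics/c20.png

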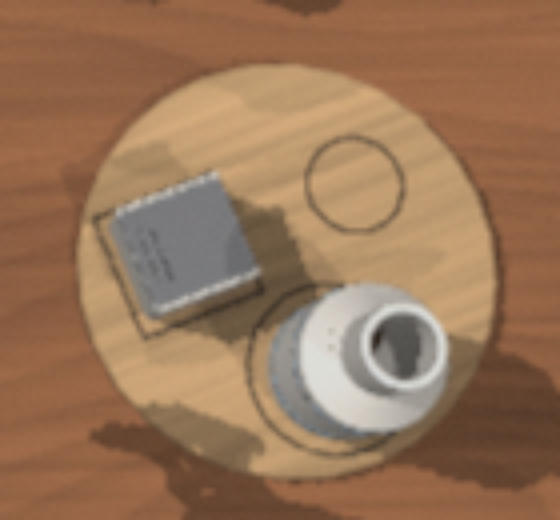

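View pics/s20.png

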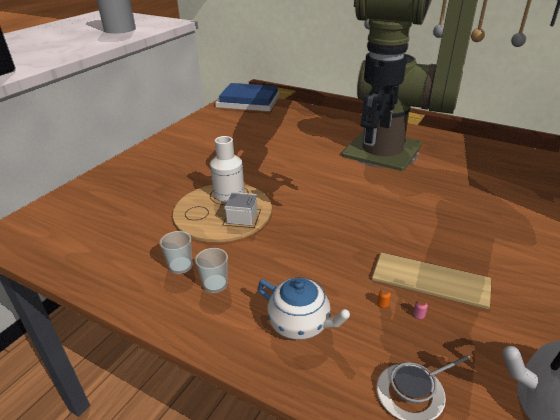

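The jar's rim centre (0.469, -0.274) and body centre (0.469, -0.275) coincide, so it is upright and about 1 mm from the circle's centre. The box, cups and teapot have not moved.

```bash
python3 -c "
from bench import ctrl
print(ctrl.hand_in())"
```

```text
the job is handed in; nothing more can be done
None
```

I dropped the three brown plugs one at a time through the neck into the jar. I then lifted the jar by its neck, carried it past the box and set it down in the large circle. The job was handed in at about 23 s of the 72 s allowed.

**Last checks**
- **Jar:** body centre at (0.469, -0.275) against a circle centre of (0.469, -0.276). The rim centre lies straight above it, so the jar is upright. It is released, and the arm is well clear.
- **Plugs:** the board is empty. After each drop the neck looked clear, so I take all three to be in the body, though I never saw them directly on the jar floor.
- **Cups and teapot:** measured within about 1 mm of where they started.
- **Box:** the final measurement of its extent disagreed by about 10 mm. I put that down to the jar now showing inside the measured region, because the box's far edges match the start to under 1 mm and the picture shows it unmoved in its square.
- **Grip reading:** the opening read about 50 mm on the 46 mm neck. I tested this with a small lift, and the jar then held steady all the way.

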